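# Swing the work lamp over the open battery cell

## Robot

A 6-joint arm with a two-finger parallel gripper is mounted at the origin on the work surface. World frame = base frame: x ahead of the robot, y to its left, z up, the work surface at z = 0. Lengths are in m, angles in rad, forces in N, time in s.
With the tool pointing down it reaches from about 0.3 to 0.875 m from the base axis. Payload 6.4 kg.
Tool frame: the origin (TCP) lies between the finger pads; the fingertips stand 11 mm ahead of it and the grasp point (between the pads) lies 8 mm behind it; z points along the fingers, y is the direction in which the jaws open and shut (so a half turn about z gives the same grasp; the last joint's range is limited). The gripper opens to 88 mm and grips with 3 to 60 N. Pads are 18 mm wide; open, the fingers measure 123 mm over their backs; the gripper's body (75 mm by 187 mm) begins 45 mm behind the grasp point.
Start: joints at [1.079, 0.181, 1.607, -0, 1.354, -0.206], TCP at [0.162, 0.552, 0.25] pointing down, gripper open.
Joint ranges: [-2.99, 2.99], [-0.89, 2.07], [0.3, 2.58], [-1.14, 4.28], [0, 2.63], [-3.12, 3.12]. Speed limits (rad/s): [2.57, 2.57, 3.01, 3.14, 3.14, 3.14].

## Interface

Orientations are given as a 3x3 rotation matrix whose columns are the frame's x, y, z axes.
In Python, from station import readout, read_camera, camera_info, ticket gives the robot as it stands. The module is installed in compiled form; this text tells all that it offers.
- The arm moves only by the tool arm_command, never from a script. Its argument "plan" is one flat list of numbers, 5 for each row, row after row: the shift along the tool's x, y, z in m, then the turn about the tool's z in rad, then the gripper command: -1 is shut, 1 is fully open, values between are in proportion. In form: [tx, ty, tz, turn, claw, tx, ty, tz, turn, claw, ...]. A call has 1 to 20 rows; each row shifts and turns the commanded pose from where the row before left it, along the tool's axes as they then stand; what a row does not reach is not made up. A row lasts 1/12 s, in which the tool goes at most 41.7 mm and 7.16 degrees, less where a joint would pass 70% of its speed; a pose out of reach is approached as far as the arm can. A call is refused whole if a number of a shift passes 0.0417 or a number of a turn 0.125, either way. A call with a gripper value outside its range is refused whole. The fingers move at their own pace and stop on an object; "newtons" is the grip in N (left out, the last holds). Time passes only in rows, so rows that do not move let the fingers close. It gives the time, the measured TCP pose, the force and the opening at its end, in the units of the state.
- readout.sense(): the state, without advancing time (a new reading comes with each control period).
- read_camera(name): name is "scene" or "top" or "wrist"; returns the picture (480x640x3 uint8, red, green, blue); there is no depth.
- camera_info(name): a dict with "fx", "fy", "cx", "cy" (pixels), "distortion" ([k1, k2, p1, p2, k3] as OpenCV has them; the pictures are not rectified), "extrinsics" (4x4, takes a point from camera to world coordinates). Camera axes: x right, y down, z forward; pixel columns grow to the right and rows downward; lengths in m; the calibration is good to about 2 mm. A picture is of the moment at which its call begins: read the wrist's pose just before it. camera_info takes no time and is no camera call; for the wrist camera it gives the pose at the moment of the call.
- ticket.close_job(): hands the job in, once; it reports no verdict.
The state is a dict: "time": time; "qpos": joint angles; "joint_vel": joint speeds; "effort": joint torques, N m; "tool_pos": TCP position; "eef_rot": TCP orientation; "contact_force": force on the tool from outside, world axes, zero at the start; "wrist_torque": the same for the moment, N m; "finger_gap": opening from 0.0 (shut) to 1.0 (fully open).
Only numpy, scipy, OpenCV 4.12 (cv2) and the standard library are available. Lean on these libraries where they do the work, as an engineer would, in place of code of your own. Each camera call takes 0.05 s, during which the arm holds its last target. There are 200 camera calls.

## Task

One of the three small battery cells on the bench has its filler cap off and is about to be inspected. Swing the stiff work lamp by the knob on its head until the head is centred right above that open filler hole, then let go so that it stays there. Leave the open cell standing where it is.

Things in the scene. Friction and masses are not known exactly. Their poses are not given: they have to be found in the camera images.
- lamp_knob (a point): Lamp grip: upright black round post, 24 mm diameter, from 204 to 260 mm above the bench, on the middle of the round white lamp head (90 mm across, underside at 155 mm). Point on its axis, 240 mm high: also the head's centre seen from above. x axis points along the arm to the column, z up. Rigid with the arm; moves on a level circle of 250 mm radius about lamp_hinge.
- lamp_hinge (a point): Point on the lamp's upright turning axis, 240 mm above the bench; z up. Foot (120 mm across, 16 mm tall) and steel column are fixed to the bench; the hub's top is at 232 mm. A level pair of aluminium bars, 186 to 202 mm high, runs from hub to head; 250 mm from this axis to the knob's axis.
- lamp_arm (a joint): Angle (rad) of the lamp's only joint, about the upright axis through lamp_hinge; grows anticlockwise seen from above, range -1.5 to 1.5. Stiff: about 1.1 N m, so 4 to 5 N sideways at the knob moves it; no spring, it stays where left.
- open_cell: Cell with its cap off: black case, green lid, 88 x 88 mm, 98 mm tall, about 1.7 kg, loose. Dark round hole mid-lid in a green collar 36 mm across (top 106 mm); two steel stubs to 110 mm. The 2 other cells are alike but wear a white round cap (top 117 mm). Origin: centre of underside, below the hole; z up. It stands on the lamp head's circle within 5 mm: turning the lamp brings the head over it.
Not all that is in view belongs to the job. What is shaped like the open_cell but brown, orange or pink is not meant.

How it is judged:
At the end, for the whole second after the job is handed in: The lamp head's centre (knob axis) is within 25 mm, seen from above, of the middle of the open cell's filler hole, and the lamp arm is at rest (under 0.05 rad/s); the open cell still stands upright (within 0.1 rad) and within 20 mm of where it stood at the start (horizontal distance between lamp_knob and open_cell below 0.025 m and velocity of joint lamp_arm between -0.05 and 0.05 rad/s and distance of open_cell from where it was at the start of the episode below 0.02 m and angle between open_cell's own z axis and vertical below 0.1 rad); the robot touches nothing.
It also fails if it takes over 42 s, if anything falls off the work surface, if the arm or the gripper's body presses on something with over 40 N, if the wrist force passes 120 N, or if a joint passes its speed limit or range.

## Working session

There is one attempt and no reset: what is moved stays moved. The work goes in short steps, Python scripts to look and compute and a tool call to move; the robot and the scene stay as the last step left them, time stands still between calls to the robot, and variables do not carry over. Pictures are saved under pics/ and viewed, about 8 in all and at most 12, crops included, and the job is handed in when it is done.

Besides the shell and the picture viewer there is one more tool, called after "Request:" as name(argument=value, ...) on one line, values as JSON. arm_command: Moves the arm, as the interface text tells. Its arguments: {"type":"object","properties":{"plan":{"type":"array","items":{"type":"number"}},"newtons":{"type":"number"}},"required":["plan"]}

```bash
mkdir -p pics; cat > h.py <<'E'
import numpy as np, cv2
from station import readout, read_camera, camera_info, ticket
def ray(info,u,v):
    K=np.array([[info["fx"],0,info["cx"]],[0,info["fy"],info["cy"]],[0,0,1]])
    p=cv2.undistortPoints(np.array([[[u,v]]],float),K,np.array(info["distortion"],float))[0,0]
    E=np.array(info["extrinsics"]); return E[:3,3],E[:3,:3]@np.array([p[0],p[1],1])
def onplane(info,u,v,z):
    o,d=ray(info,u,v); return o+d*(z-o[2])/d[2]
def project(info,P):
    E=np.linalg.inv(np.array(info["extrinsics"])); K=np.array([[info["fx"],0,info["cx"]],[0,info["fy"],info["cy"]],[0,0,1]])
    return cv2.projectPoints(np.array([P],float),cv2.Rodrigues(E[:3,:3])[0],E[:3,3],K,np.array(info["distortion"],float))[0].ravel()
E
python3 - <<'E'
from h import *
for n in("top","scene"):
    im=read_camera(n); cv2.imwrite(f"pics/{n}0.png",im[:,:,::-1]); i=camera_info(n); print(n,np.round(i["extrinsics"],3),i["fx"])
s=readout.sense(); print(s)
E
```

```text
top [[-0.006 -0.998  0.061  0.449]
 [-0.999  0.004 -0.035 -0.001]
 [ 0.035 -0.061 -0.998  0.944]
 [ 0.     0.     0.     1.   ]] 460.107922388364
scene [[-0.576  0.693 -0.435  0.949]
 [ 0.818  0.479 -0.319  0.312]
 [-0.012 -0.539 -0.842  1.013]
 [ 0.     0.     0.     1.   ]] 587.8949692967822
{'time': 0.1, 'qpos': array([ 1.07865751e+00,  1.81441695e-01,  1.60784417e+00, -2.26743447e-05,
        1.35380687e+00, -2.06301941e-01]), 'joint_vel': array([ 0.00107692, -0.00170405, -0.00219786, -0.00017683,  0.00110937,
       -0.00012187]), 'effort': array([ 1.60871805e-04, -4.34812367e+01, -3.42701876e+01,  7.05918018e-02,
        3.38271225e-02, -3.45885394e-05]), 'tool_pos': array([0.16190635, 0.55127777, 0.24894516]), 'eef_rot': array([[-9.59427304e-01,  2.81955267e-01, -6.89295018e-04],
       [ 2.81955965e-01,  9.59426421e-01, -1.33252722e-03],
       [ 2.85614784e-04, -1.47281384e-03, -9.99998875e-01]]), 'contact_force': array([ 0.01662483, -0.3469542 ,  0.28110398]), 'wrist_torque': array([ 0.00962207,  0.00190839, -0.02875206]), 'finger_gap': 0.9995810138098943}
```

View pics/top0.png

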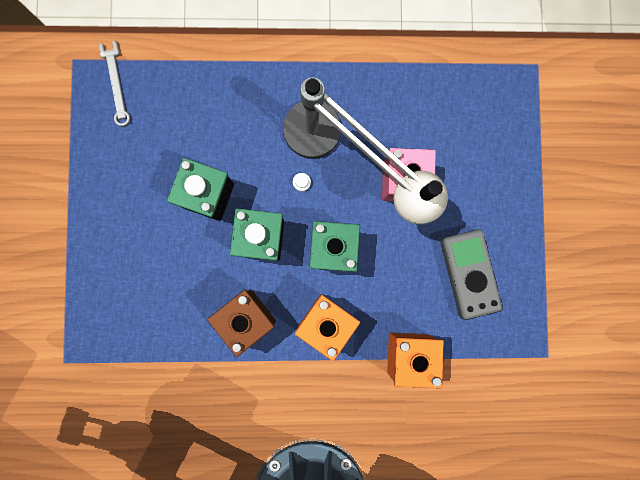

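View pics/scene0.png

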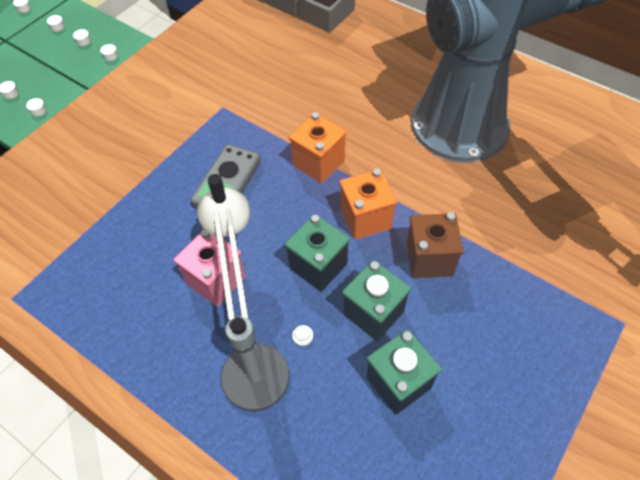

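In the top view there are three green cells: (195,186) and (255,234) have white caps, while (335,246) has a dark open hole, so that's the one meant. The brown (240,323), orange (328,328) and (420,363), and pink (413,168) cells are decoys. The lamp knob is near (431,189) and the hub top near (312,88). I'll confirm with a crop and measure.

```bash
python3 - <<'E'
from h import *
t=cv2.imread("pics/top0.png"); s=cv2.imread("pics/scene0.png")
c=cv2.resize(t[70:280,290:460],None,fx=2.8,fy=2.8,interpolation=cv2.INTER_CUBIC)
d=cv2.resize(s[165:365,180:360],None,fx=1.8,fy=1.8,interpolation=cv2.INTER_CUBIC)
o=np.zeros((588,800,3),np.uint8); o[:588,:476]=c[:588,:476]; o[:360,476:800]=d[:360,:324]; cv2.imwrite("pics/crop.png",o)
it,isn=camera_info("top"),camera_info("scene")
def blob(im,x0,y0,x1,y1,th=45):
    m=(im[y0:y1,x0:x1].max(2)<th).astype(np.uint8); n,l,st,ce=cv2.connectedComponentsWithStats(m)
    return [(np.round(ce[k]+[x0,y0],1),st[k].tolist()) for k in range(1,n) if st[k,4]>25]
for nm,a in(("hole",(t,320,230,350,262)),("knob",(t,412,170,450,208)),("hub",(t,298,74,328,104)),("sh",(s,304,228,332,252)),("sk",(s,203,170,232,205)),("shub",(s,225,315,252,342))): print(nm,blob(*a))
print("hole",onplane(it,335.3,246,.106),onplane(isn,317.5,240,.106))
E
```

```text
hole [(array([334.7, 245.8]), [7, 9, 16, 15, 189])]
knob [(array([430.7, 190.3]), [8, 11, 22, 19, 281])]
hub [(array([312.5,  86.7]), [8, 5, 14, 16, 179])]
sh []
sk [(array([215.8, 191.4]), [7, 14, 12, 18, 97])]
shub []
hole [ 0.49556109 -0.04789881  0.106     ] [ 0.49815933 -0.04310666  0.106     ]
```

View pics/crop.png

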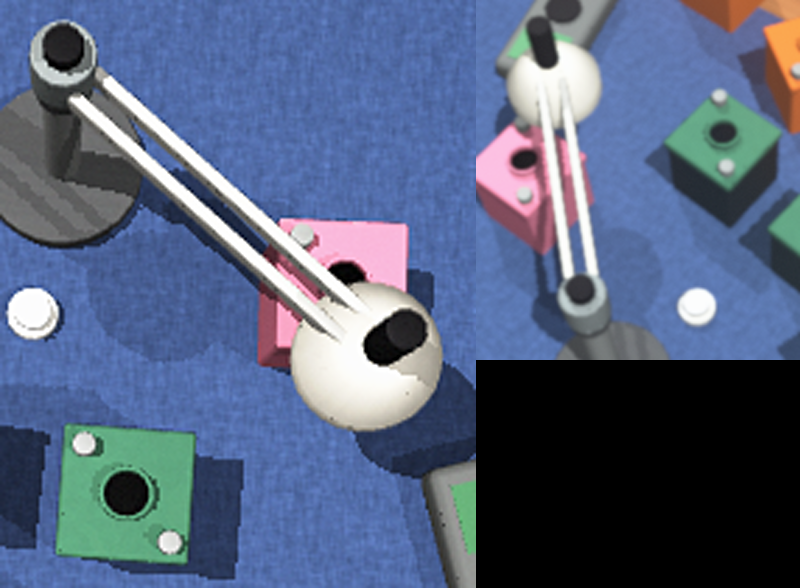

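The crop confirms it: the cell at top (335,246) has a dark hole in a green collar and no cap. The knob's top disc is at about top (435.7,187.5) and scene (214,179); the hub's top is at (313,86) and (237,326).

```bash
python3 - <<'E'
from h import *
it,isn=camera_info("top"),camera_info("scene")
k=onplane(it,435.7,187.5,.26);k2=onplane(isn,214.2,180.5,.26);kb=onplane(it,426.4,194.6,.204)
h=onplane(it,312.9,86.6,.232);h2=onplane(isn,237.2,325,.232)
o=onplane(it,334.7,245.8,.106)
for n,v in dict(knobtop=k,knobscene=k2,knobbase=kb,hub=h,hub_scene=h2,hole=o).items(): print(n,v.round(3))
print("R knob",np.linalg.norm((k-h)[:2]),"R hole",np.linalg.norm((o-h)[:2]))
a=lambda p:np.arctan2(*(p-h)[:2][::-1]); print("ang",a(k),a(kb),a(o),a(o)-a(k))
E
```

```text
knobtop [ 0.575 -0.192  0.26 ]
knobscene [ 0.577 -0.187  0.26 ]
knobbase [ 0.574 -0.192  0.204]
hub [ 0.741 -0.007  0.232]
hub_scene [ 0.744 -0.004  0.232]
hole [ 0.496 -0.047  0.106]
R knob 0.24879879123911391 R hole 0.24868806502793706
ang -2.303098111684087 -2.3070086955006763 -2.981182544442636 -0.6780844327585487
```

All checks agree: the arm radius is 249 mm against 250 mm, the hole lies on the circle, and the two views match within 5 mm. The swing needed is about -0.68 rad. I'll raise the tool and head for the knob.

Request:
arm_command(plan=[-0.025, -0.025, -0.004, 0, 1, -0.025, -0.025, -0.004, 0, 1, -0.025, -0.025, -0.004, 0, 1, -0.025, -0.025, -0.004, 0, 1, -0.025, -0.025, -0.004, 0, 1, -0.025, -0.025, -0.004, 0, 1, -0.025, -0.025, -0.004, 0, 1, -0.025, -0.025, -0.004, 0, 1, -0.025, -0.025, -0.004, 0, 1, -0.025, -0.025, -0.004, 0, 1, -0.025, -0.025, -0.004, 0, 1, -0.025, -0.025, -0.004, 0, 1, -0.025, -0.025, -0.004, 0, 1, -0.025, -0.025, -0.004, 0, 1, -0.025, -0.025, -0.004, 0, 1, -0.025, -0.025, -0.004, 0, 1, -0.025, -0.025, -0.004, 0, 1, -0.025, -0.025, -0.004, 0, 1, -0.025, -0.025, -0.004, 0, 1, -0.025, -0.025, -0.004, 0, 1])

```text
time: 1.77
tool_pos: [0.5012, -0.0707, 0.3295]
eef_rot: [[-0.959, 0.282, -0.0], [0.282, 0.959, 0.0], [0.001, 0.0, -1.0]]
contact_force: [0.4, 0.3, 0.4]
finger_gap: 1.002
```

Request:
arm_command(plan=[-0.021, -0.019, 0, 0, 1, -0.021, -0.019, 0, 0, 1, -0.021, -0.019, 0, 0, 1, -0.021, -0.019, 0, 0, 1, -0.021, -0.019, 0, 0, 1, 0, 0, 0, -0.112, 1, 0, 0, 0, -0.112, 1, 0, 0, 0, -0.112, 1, 0, 0, 0, -0.112, 1, 0, 0, 0, -0.112, 1, 0, 0, 0, -0.112, 1, 0, 0, 0, -0.112, 1, 0, 0, 0, 0, 1, 0, 0, 0, 0, 1, 0, 0, 0, 0, 1])

```text
time: 3.02
tool_pos: [0.5747, -0.1897, 0.3294]
eef_rot: [[-0.88, -0.475, -0.0], [-0.475, 0.88, 0.0], [0.0, 0.0, -1.0]]
contact_force: [0.1, 0.9, -0.1]
finger_gap: 0.998
```

```bash
python3 - <<'E'
from h import *
s=readout.sense(); i=camera_info("wrist"); im=read_camera("wrist"); cv2.imwrite("pics/w1.png",im[:,:,::-1])
print(s["time"],s["tool_pos"],s["eef_rot"].round(3),s["qpos"].round(2)); print(np.round(i["extrinsics"],3))
print(project(i,[.575,-.191,.26]),project(i,s["tool_pos"]))
E
```

```text
3.0167 [ 0.57469266 -0.18966699  0.32941368] [[-0.88  -0.475 -0.   ]
 [-0.475  0.88   0.   ]
 [ 0.     0.    -1.   ]] [-0.51  0.19  1.43  0.    1.52 -2.58]
[[-0.475  0.84   0.262  0.507]
 [ 0.88   0.453  0.143 -0.226]
 [ 0.002  0.299 -0.954  0.464]
 [ 0.     0.     0.     1.   ]]
[317.700341   256.53522265] [319.92145161 322.63851087]
```

View pics/w1.png

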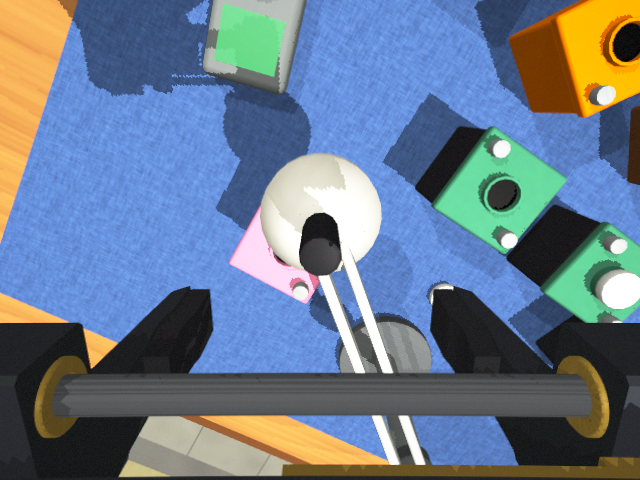

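The wrist view shows the knob's top at (321,255), predicted at (318,256), and the open hole at (503,194). I'll descend 97 mm and grip.

Request:
arm_command(plan=[0, 0, 0.02, 0, 1, 0, 0, 0.02, 0, 1, 0, 0, 0.02, 0, 1, 0, 0, 0.02, 0, 1, 0, 0, 0.017, 0, 1, 0, 0, 0, 0, 1, 0, 0, 0, 0, -1, 0, 0, 0, 0, -1, 0, 0, 0, 0, -1, 0, 0, 0, 0, -1, 0, 0, 0, 0, -1, 0, 0, 0, 0, -1, 0, 0, 0, 0, -1, 0, 0, 0, 0, -1, 0, 0, 0, 0, -1, 0, 0, 0, 0, -1], newtons=25)

```text
time: 4.4
tool_pos: [0.5749, -0.1899, 0.2328]
eef_rot: [[-0.878, -0.478, 0.0], [-0.478, 0.878, -0.001], [0.0, -0.001, -1.0]]
contact_force: [-0.5, -4.8, -2.0]
finger_gap: 0.269
```

```bash
python3 - <<'E'
from h import *
s=readout.sense(); print(s["time"],s["tool_pos"],s["contact_force"],s["finger_gap"])
H=np.array([.7425,-.0055]); p=s["tool_pos"][:2]
o=np.array([.497,-.046]); print("R",np.linalg.norm(p-H))
a0=np.arctan2(*(p-H)[::-1]);a1=np.arctan2(*(o-H)[::-1]); R=s["eef_rot"]; print(a0,a1)
r=np.linalg.norm(p-H); N=24
q=[H+r*np.array([np.cos(a),np.sin(a)]) for a in np.linspace(a0,a1,N+1)]
for k in range(N): print(((q[k+1]-q[k])@R[:2,:2]).round(4),end=" ")
# constant per-row tool shift/turn when the tool turns with the arm
da=(a1-a0)/N; print("\nend",q[-1],"turn",-da)
E
```

```text
4.4 [ 0.57486237 -0.18994901  0.23275537] [-0.47478014 -4.76298374 -1.97024045] 0.2694485143826866
R 0.2492464881673429
-2.3084828611852335 -2.978095775135391
[0.0022 0.0066] [0.002  0.0067] [0.0018 0.0067] [0.0016 0.0068] [0.0014 0.0068] [0.0013 0.0068] [0.0011 0.0069] [0.0009 0.0069] [0.0007 0.0069] [0.0005 0.0069] [0.0003 0.0069] [0.0001 0.007 ] [-0.0001  0.007 ] [-0.0003  0.0069] [-0.0005  0.0069] [-0.0007  0.0069] [-0.0009  0.0069] [-0.0011  0.0069] [-0.0013  0.0068] [-0.0014  0.0068] [-0.0016  0.0068] [-0.0018  0.0067] [-0.002   0.0067] [-0.0022  0.0066] 
end [ 0.49657743 -0.04606971] turn 0.02790053808125657
```

The gap of 23.7 mm matches the post, so the knob is gripped. Now I'll swing it along the arc.

Request:
arm_command(plan=[0.0022, 0.0066, 0, 0, -1, 0.002, 0.0067, 0, 0, -1, 0.0018, 0.0067, 0, 0, -1, 0.0016, 0.0068, 0, 0, -1, 0.0014, 0.0068, 0, 0, -1, 0.0013, 0.0068, 0, 0, -1, 0.0011, 0.0069, 0, 0, -1, 0.0009, 0.0069, 0, 0, -1, 0.0007, 0.0069, 0, 0, -1, 0.0005, 0.0069, 0, 0, -1, 0.0003, 0.0069, 0, 0, -1, 0.0001, 0.007, 0, 0, -1, 0, 0, 0, 0, -1])

```text
time: 5.48
tool_pos: [0.522, -0.1253, 0.2325]
eef_rot: [[-0.879, -0.477, -0.002], [-0.477, 0.879, -0.002], [0.003, -0.001, -1.0]]
contact_force: [-4.8, -4.1, 0.4]
finger_gap: 0.262
```

Request:
arm_command(plan=[-0.0001, 0.007, 0, 0, -1, -0.0003, 0.0069, 0, 0, -1, -0.0005, 0.0069, 0, 0, -1, -0.0007, 0.0069, 0, 0, -1, -0.0009, 0.0069, 0, 0, -1, -0.0011, 0.0069, 0, 0, -1, -0.0013, 0.0068, 0, 0, -1, -0.0014, 0.0068, 0, 0, -1, -0.0016, 0.0068, 0, 0, -1, -0.0018, 0.0067, 0, 0, -1, -0.002, 0.0067, 0, 0, -1, -0.0022, 0.0066, 0, 0, -1, 0, 0, 0, 0, -1, 0, 0, 0, 0, -1, 0, 0, 0, 0, -1])

```text
time: 6.73
tool_pos: [0.4958, -0.046, 0.2324]
eef_rot: [[-0.879, -0.478, -0.002], [-0.478, 0.879, 0.0], [0.002, 0.001, -1.0]]
contact_force: [-4.4, -1.5, 0.5]
finger_gap: 0.264
```

```bash
python3 - <<'E'
from h import *
s=readout.sense(); print(s["time"],s["tool_pos"],s["contact_force"],s["finger_gap"])
im=read_camera("scene"); cv2.imwrite("pics/s2.png",im[:,:,::-1])
E
```

```text
6.7333 [ 0.49577816 -0.04595381  0.23235709] [-4.42517432 -1.52302384  0.54911345] 0.263571488349269
```

View pics/s2.png

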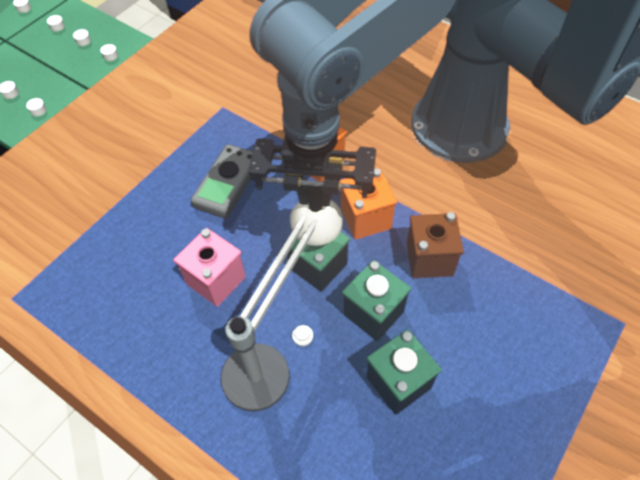

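The head is over the open cell in the scene view (316,222), and the cell hasn't moved. I'll open, rise and back off.

Request:
arm_command(plan=[0, 0, 0, 0, 1, 0, 0, 0, 0, 1, 0, 0, 0, 0, 1, 0, 0, 0, 0, 1, 0, 0, 0, 0, 1, 0, 0, 0, 0, 1, 0, 0, -0.02, 0, 1, 0, 0, -0.02, 0, 1, 0, 0, -0.02, 0, 1, 0, 0, -0.02, 0, 1, 0, 0, -0.02, 0, 1, 0.025, 0.025, 0, 0, 1, 0.025, 0.025, 0, 0, 1, 0.025, 0.025, 0, 0, 1, 0.025, 0.025, 0, 0, 1, 0.025, 0.025, 0, 0, 1, 0.025, 0.025, 0, 0, 1, 0.025, 0.025, 0, 0, 1, 0, 0, 0, 0, 1, 0, 0, 0, 0, 1])

```text
time: 8.45
tool_pos: [0.2589, 0.0244, 0.3337]
eef_rot: [[-0.878, -0.478, 0.006], [-0.478, 0.878, -0.002], [-0.004, -0.005, -1.0]]
contact_force: [-0.1, 0.2, -0.4]
finger_gap: 0.999
```

Request:
arm_command(plan=[0, 0.03, 0, 0, 1, 0, 0.03, 0, 0, 1, 0, 0.03, 0, 0, 1, 0, 0.03, 0, 0, 1, 0, 0.03, 0, 0, 1, 0, 0.03, 0, 0, 1, 0, 0.03, 0, 0, 1, 0, 0.03, 0, 0, 1, 0, 0, 0, 0, 1, 0, 0, 0, 0, 1, 0, 0, 0, 0, 1])

```text
time: 9.37
tool_pos: [0.145, 0.2351, 0.3323]
eef_rot: [[-0.878, -0.479, -0.002], [-0.479, 0.878, -0.001], [0.002, -0.001, -1.0]]
contact_force: [0.6, 0.5, 0.5]
finger_gap: 0.998
```

```bash
python3 - <<'E'
from h import *
s=readout.sense(); print(s["time"],s["tool_pos"],s["contact_force"],s["finger_gap"])
a=read_camera("top")[:,:,::-1]; b=read_camera("scene")[:,:,::-1]
o=np.hstack([cv2.resize(a[60:300,230:430],(400,480)),cv2.resize(b[140:380,200:400],(400,480))]); cv2.imwrite("pics/f.png",o)
E
```

```text
9.3667 [0.14496335 0.2351474  0.33229091] [0.57320963 0.52959481 0.53808399] 0.9984181247212109
```

View pics/f.png

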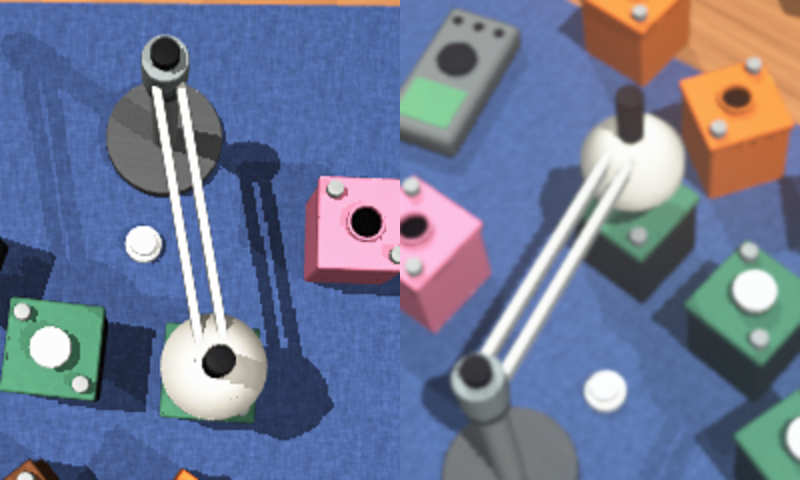

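The top view shows the knob at crop (219,360), which is image (339.5,240), with the head over the green cell and nothing touching it. I'll check the offset and hand in if it's within tolerance.

```bash
python3 - <<'E'
from h import *
i=camera_info("top"); k=onplane(i,339.2,240.3,.26); h=onplane(i,334.7,245.8,.106); e=np.linalg.norm((k-h)[:2]); print(k,h,e)
if e<.015: print(ticket.close_job())
E
```

```text
[ 0.49544009 -0.04509795  0.26      ] [ 0.49593118 -0.04680412  0.106     ] 0.0017754457329972133
the job is handed in; nothing more can be done
None
```

I swung the lamp by its knob about 0.67 rad and left its head over the open cell, then let go, backed the arm off and handed the job in at about 9.5 s of the 42 s allowed.

- **Which cell:** it is the green one at top-view pixel (335,246). It shows a dark hole, while the other two green cells wear white caps.
- **Centring:** the last top view puts the knob axis about 2 mm from the hole's position measured at the start. The tool's position just before letting go agrees within about 1 mm; the limit is 25 mm.
- **Open cell:** in the last pictures it stands where it was. The head hides its hole, so I judged this by eye and did not measure it again.
- **Forces and clearance:** force readings between moves stayed around 5 N, and the gripper ended well clear of everything.
- **Not checked:** I did not measure the lamp's speed after release.

No check failed. The only disagreement was up to 5 mm between the top and scene cameras in the first measurements. I used the top-camera values and the wrist view confirmed the knob.

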